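# Crank the rolling mill shut

### The arm

A 6-joint arm with a two-finger parallel gripper is mounted at the origin on the work surface. World frame = base frame: x ahead of the robot, y to its left, z up, the work surface at z = 0. Lengths are in m, angles in degrees, forces in N, time in s.
With the tool pointing down it reaches from about 0.375 to 0.75 m from the base axis. Payload 9 kg.
Tool frame: the origin (TCP) lies where the fingers leave the gripper's body, on its centre line; the fingertips stand 73 mm ahead of it and the grasp point (between the pads) lies 54 mm ahead of it; z points along the fingers, x is the direction in which the jaws open and shut, and the axes are right-handed (so a half turn about z gives the same grasp; the last joint's range is limited). The gripper opens to 85 mm and grips with 20 to 120 N. Pads are 22 mm wide; open, the fingers measure 114 mm over their backs; the gripper's body (76 mm by 85 mm) begins 54 mm behind the grasp point. The pads swing forward as they close: fully open they stand 13 mm farther back than shut.
Start: joints at [64.819, 5.964, 5.575, 89.605, 0, 77.527], TCP at [0.132, 0.585, 0.304] pointing down, gripper open.
Joint ranges: [-171.21, 171.21], [-48.23, 106.86], [-62.78, 66.21], [-105.2, 120.99], [-86.42, 89.51], [-180, 180]. Speed limits (degrees/s): [127.2, 127.2, 147.25, 180, 180, 180].

### API

Orientations are given as [roll, pitch, yaw] about the fixed x, y, z axes, in that order (R = Rz(yaw) Ry(pitch) Rx(roll)).
In Python, from cell import ctrl gives the robot as it stands.
- The arm moves only by the tool jog_arm, never from a script. Its argument "moves" is a list of rows, each a list of 3 entries, a list of its own where there are three numbers: the opening, from -1 (shut) to 1 (fully open), so that 0 is half open, then the shift along the world's x, y, z in m, then the turn about the world's z in degrees. A call has 1 to 12 rows; each row is the pose to reach, as a shift and turn from the pose commanded when the call began; what a row does not reach only later rows make up. A row lasts 1/8 s, in which the tool goes at most 62.5 mm and 10.7 degrees, less where a joint would pass 70% of its speed; a pose out of reach is approached as far as the arm can. A call with a gripper value outside its range is refused whole. The fingers move at their own pace and stop on an object; "newtons" is the grip in N (left out, the last holds). Time passes only in rows, so rows that repeat a pose let the fingers close. It gives the time, the measured TCP pose, the force and the opening at its end, in the units of the state.
- ctrl.sense(): the state, without advancing time (a new reading comes with each control period).
- ctrl.read_camera(name): name is "scene" or "top"; returns a dict with "frame" (384x512x3 uint8, red, green, blue), "depth" (384x512 float32, m along the optical axis (not along the pixel's ray), 0 where there is no reading), "vertical_fov" (degrees; the focal length in pixels is half the picture's height over the tangent of half this angle, whatever the lens; pixels are square), "cx", "cy" (the principal point, pixels), "R" (3x3) and "t" (3): a world point X has camera coordinates R X + t. Camera axes: x right, y down, z forward; pixel columns grow to the right and rows downward; lengths in m; the calibration is good to about 2 mm. A picture is of the moment at which its call begins.
- ctrl.finish_job(): hands the job in, once; it reports no verdict.
The state is a dict: "clock": time; "joint_positions": joint angles; "qvel": joint speeds; "tau": joint torques, N m; "tool_pos": TCP position; "orientation": TCP orientation; "wrist_force": force on the tool from outside, world axes, zero at the start; "wrist_torque": the same for the moment, N m; "grip_width": finger opening in m.
Only numpy, scipy, OpenCV 4.12 (cv2) and the standard library are available. Lean on these libraries where they do the work, as an engineer would, in place of code of your own. Each camera call takes 0.05 s, during which the arm holds its last target.

### The job

Take the loose crank from its wooden stand, set its hex socket onto the screw sunk in the well on top of the green rolling mill, and feel for the flats until it drops fully home. Then wind it clockwise (seen from above) until the upper roll comes to its stop. Press and turn gently, never forcing the mill, leave the crank standing on the screw, and leave the bowl, the finial and the tin alone.

Things in the scene. Friction and masses are not known exactly. Their poses are not given: they have to be found in the camera images.
- mill: Green bench rolling mill, fixed: base plate 150 x 190 mm (x, y), two side frames carrying the rolls, and a top block 100 x 174 mm with its flat top 150 mm above the bench. A round well 60 mm across goes down through the middle of the top block; the upright screw is sunk in it. Origin: under the centre of the base, z up.
- well (a point): Centre of the well's mouth, on the well's axis, level with the mill's top face, 150 mm above the bench; z up.
- screw (a point): On the well's axis, 30 mm below its rim: the flat shoulder of the dark hex screw head, 32 mm across flats, 37 mm across corners, 22 mm tall. A socket not lined up with the flats rests on it. A blunt cone on top (31.6 mm wide at its foot, 12 mm at its top, 10 mm tall) leads a socket in. Which way the flats point differs each time and is not measured: it must be felt.
- roll_mid (a point): Middle of the mill's upper steel roll (36 mm across, 110 mm long), straight below the well: 73.5 mm below the rim fully up, 80.0 mm at its solid lower stop; it starts 73.5 to 77.1 mm below. The screw lowers it 3.4 mm per radian clockwise (from above): 0.8 to 1.9 rad to the stop. The screw has a steady friction of about 0.22 N m and stays put under a light touch.
- crank: Loose steel crank, 0.3 to 0.6 kg, upright in the stand. Origin: centre of its underside, on its axis; z up, x towards the red knob. Hex socket open below, 28 mm deep, 34 mm between flats (two are square to x), 44 mm outside (51 over corners); 24 mm shaft above. Fully home, the origin is 48 mm below the well's rim, within 2 mm of its axis, with up to 7 degrees of play each way.
- crank_grip (a point): Middle of the grip block on the crank's axis, 88 mm above the crank's origin. The block is 30 mm (crank x) by 20 mm (crank y) and 36 mm tall, and stands on the crank's flat arm (22 mm wide, 60 to 70 mm above the origin, reaching 80 mm out along x).
- crank_knob (a point): Middle of the crank's red knob, 70 mm out from the axis along the crank's x, 91 mm above the crank's origin. The knob is round, upright, 18 mm across and 42 mm tall, stands on the arm and does not spin. Winding takes about 3 N here; 15 N or more against the stop is forcing it. A light push of 5 to 10 N is enough to seat the crank.
- stand: Wooden block 90 x 90 x 30 mm, fixed, origin under its centre; the crank stands in its round hole, 58 mm across and 18 mm deep, whose floor is 12 mm above the bench.
- bowl: Small silver bowl, 90 mm across, 45 mm tall, a bystander; origin under its centre.
- finial: Brass finial, 44 mm across, 82 mm tall, a bystander; origin under its centre.
- tin: Blue tin, 60 mm across, 70 mm tall, a bystander; origin under its centre.

How it is judged (in metres and radians):
On the way, in this order (a step that is already met when the one before it is completed fails the run):
1. the crank sits fully home on the screw (z of crank in the frame of well below -0.043 m and horizontal distance between crank and well below 0.006 m and angle between crank's own z axis and vertical below 0.12 rad), for 0.2 s.
2. the screw is wound until the roll is at its stop, the crank still home (all of step 1 and z of roll_mid in the frame of well below -0.0796 m), for 0.1 s.
At the end, for the whole second after the job is handed in: The crank stands fully home on the screw (its origin at least 43 mm below the well's rim, within 6 mm of the well's axis, tilted under 0.12 rad), the upper roll is within 0.5 mm of its stop (reached within 0.4 mm once), the crank is at rest and released (all of step 1 and z of roll_mid in the frame of well below -0.0795 m and linear speed of crank below 0.02 m/s); the robot touches nothing.
It fails at once if the crank is pressed on the mill with more than 35 N while its socket is still on top of the screw (under 33.5 mm below the rim) (contact force between crank and mill above 35 N and z of crank in the frame of well above -0.0335 m).
It fails at once if the screw is forced: the socket's flats bear on the mill with more than 120 N in all (some 15 to 20 N at the knob) (contact force between crank and mill above 120 N).
It fails at once if the bowl is moved by more than 15 mm or tipped (distance of bowl from where it was at the start of the episode above 0.015 m or angle between bowl's own z axis and vertical above 0.3 rad).
It fails at once if the finial is moved by more than 15 mm or tipped (distance of finial from where it was at the start of the episode above 0.015 m or angle between finial's own z axis and vertical above 0.3 rad).
It fails at once if the tin is moved by more than 15 mm or tipped (distance of tin from where it was at the start of the episode above 0.015 m or angle between tin's own z axis and vertical above 0.3 rad).
It also fails if it takes over 72 s, if anything falls off the work surface, if the arm or the gripper's body presses on something with over 40 N, if the wrist force passes 120 N, or if a joint passes its speed limit or range.

## Working session

There is one attempt and no reset: what is moved stays moved. The work goes in short steps, Python scripts to look and compute and a tool call to move; the robot and the scene stay as the last step left them, time stands still between calls to the robot, and variables do not carry over. Pictures are saved under pics/ and viewed, and the job is handed in when it is done.

Besides the shell and the picture viewer there is one more tool, called after "Call:" in YAML: its name, and indented under it one key for each argument. jog_arm: Moves the arm, as the interface text tells. Its arguments: {"type":"object","properties":{"moves":{"type":"array","items":{"type":"array"}},"newtons":{"type":"number"}},"required":["moves"]}

```bash
mkdir -p pics; ls
python3 - <<'E'
from cell import ctrl
import cv2,numpy as np,pickle
s=ctrl.sense();print(s)
for n in("scene","top"):
    c=ctrl.read_camera(n);cv2.imwrite(f"pics/{n}0.png",c["frame"][:,:,::-1]);pickle.dump(c,open(f"{n}0.pkl","wb"))
    print(n,c["vertical_fov"],c["cx"],c["cy"],c["R"],c["t"],-c["R"].T@c["t"])
E
```

```text
pics
{'clock': 0.0, 'joint_positions': array([ 6.48192804e+01,  6.00063934e+00,  5.52684953e+00,  8.96034873e+01,
       -3.02672307e-04,  7.75282717e+01]), 'qvel': array([-0.00933336, -0.02149464, -0.03718704,  0.02404349, -0.03776617,
        0.11037502]), 'tau': array([ 3.71119022e-03, -5.56931376e+01,  5.03649330e+01,  1.66944828e-02,
       -9.37205505e-05,  9.89707900e-06]), 'tool_pos': array([0.13187448, 0.58509052, 0.30309958]), 'orientation': array([-1.79983607e+02,  7.55189831e-02,  7.72910197e+01]), 'wrist_force': array([-0.13225324, -0.38644741,  0.30279217]), 'wrist_torque': array([ 0.02291864,  0.04032165, -0.00454354]), 'grip_width': 0.08562543008246384}
scene 52.445981863931195 261.70241716890905 191.63719676315384 [[ 0.7705325   0.63734106 -0.00872   ]
 [ 0.43399449 -0.53461195 -0.72514747]
 [-0.46682807  0.55496526 -0.68853839]] [-0.38618862 -0.19226675  1.21896093] [ 0.95005877 -0.53313521  0.69651208]
top 47.19098228516961 257.13331786758494 200.47159534573117 [[ 0.01485796 -0.99985672  0.00810992]
 [-0.99282194 -0.01571511 -0.1185649 ]
 [ 0.11867536 -0.00629007 -0.99291319]] [-0.0599298   0.56792235  0.99701373] [ 0.44641523 -0.04472497  1.05776976]
```

View pics/scene0.png

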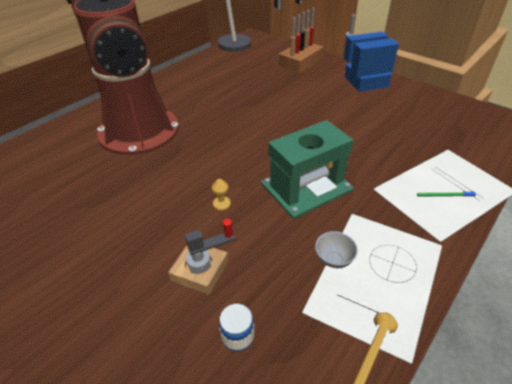

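View pics/top0.png

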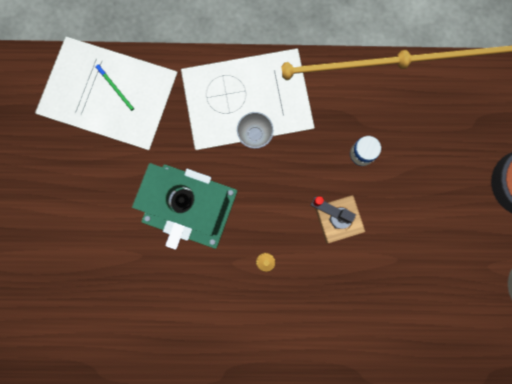

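```bash
cat > h.py <<'E'
import numpy as np,cv2,pickle
def cloud(c):
    d=c["depth"];H,W=d.shape;f=H/2/np.tan(np.radians(c["vertical_fov"])/2)
    v,u=np.mgrid[:H,:W]
    P=np.stack([(u-c["cx"])/f*d,(v-c["cy"])/f*d,d],-1)
    X=(P-c["t"])@c["R"]; X[d<=0]=np.nan
    return X
def proj(c,X):
    f=c["frame"].shape[0]/2/np.tan(np.radians(c["vertical_fov"])/2)
    p=np.asarray(X)@c["R"].T+c["t"];return np.stack([p[...,0]/p[...,2]*f+c["cx"],p[...,1]/p[...,2]*f+c["cy"]],-1)
E
python3 - <<'E'
from h import *
for n,pts in(("top",[(182,200),(215,200),(150,190),(340,217),(347,215),(319,201),(355,230),(367,150),(265,262),(255,130),(300,300),(150,300)]),("scene",[(311,141),(195,238),(228,222),(237,312),(220,183),(335,238),(100,250)])):
    c=pickle.load(open(n+"0.pkl","rb"));X=cloud(c)
    for u,v in pts: print(n,u,v,X[v,u].round(4),c["frame"][v,u])
    print(proj(c,[0,0,0]))
c=[pickle.load(open(n+"0.pkl","rb")) for n in("top","scene")]
for n,k,b in(("top",c[0],(300,390,180,260)),("scene",c[1],(160,260,210,300)),("topM",c[0],(120,245,150,255))):
    im=k["frame"][b[2]:b[3],b[0]:b[1],::-1];cv2.imwrite(f"pics/crop_{n}.png",cv2.resize(im,None,fx=6 if n!="topM" else 5,fy=6 if n!="topM" else 5,interpolation=cv2.INTER_CUBIC))
E
```

```text
top 182 200 [0.5556 0.1086 0.1316] [30 30 29]
top 215 200 [0.5542 0.0368 0.153 ] [ 67 131 107]
top 150 190 [0.5734 0.1729 0.1498] [ 65 130 106]
top 340 217 [ 0.5269 -0.2315  0.1057] [36 36 37]
top 347 215 [ 0.5303 -0.2441  0.1184] [80 84 94]
top 319 201 [ 0.5594 -0.1836  0.1207] [244  64  58]
top 355 230 [ 0.5033 -0.2813  0.03  ] [203 168 120]
top 367 150 [ 0.6849 -0.3014  0.0719] [223 234 237]
top 265 262 [ 0.4271 -0.0702  0.0824] [210 176  89]
top 255 130 [ 0.7456 -0.0436  0.0087] [163 174 190]
top 300 300 [ 0.3376 -0.1563 -0.0017] [90 53 37]
top 150 300 [0.3329 0.1972 0.0008] [84 50 35]
[230.71137527 450.85806031]
scene 311 141 [0.5444 0.1386 0.1292] [44 77 59]
scene 195 238 [ 0.5408 -0.2472  0.1181] [84 85 92]
scene 228 222 [ 0.5662 -0.1811  0.1247] [234  54  49]
scene 237 312 [ 0.6877 -0.2929  0.0697] [218 226 229]
scene 220 183 [ 0.4353 -0.0739  0.078 ] [212 173  87]
scene 335 238 [ 0.7185 -0.0095  0.0314] [149 147 144]
scene 100 250 [ 0.318  -0.3487  0.0013] [96 57 40]
[138.20661532 130.15393374]
```

Run:
```python
from h import *
for n in("top","scene"):
    c=pickle.load(open(n+"0.pkl","rb"));X=cloud(c);F=c["frame"].astype(int);z=X[...,2]
    def st(name,m):
        m=m.astype(np.uint8);k,l,s,_=cv2.connectedComponentsWithStats(m)
        if k<2: print(name,'none');return
        i=1+np.argmax(s[1:,4]);p=X[l==i]
        r=cv2.minAreaRect(p[:,:2].astype(np.float32)*1000)
        print(n,name,len(p),"mean",p.mean(0).round(4),"med",np.median(p,0).round(4),"min",p.min(0).round(3),"max",p.max(0).round(3),"rect",np.round(r[0],1),np.round(r[1],1),round(r[2],1))
    x,y=X[...,0],X[...,1]
    g=(F[...,1]>F[...,0]*1.5)&(F[...,1]>F[...,2]*1.1)
    st("milltop",g&(abs(z-.15)<.008))
    st("millbase",g&(z<.03))
    red=(F[...,0]>120)&(F[...,1]<60)&(F[...,2]<60)&(x>.3)&(z>.03)
    st("knob",red); st("knobtop",red&(z>z[red].max()-.006))
    gray=(abs(F[...,0]-F[...,2])<30)&(abs(x-.4)<.15)&(abs(y+.23)<.1)&(z>.03)
    for a,b in((.03,.065),(.065,.09),(.11,.125)): st(f"gray{a}",(abs(x-.4)<.12)&(abs(y+.23)<.1)&(z>a)&(z<b)&~red)
    st("stand",(F[...,0]>F[...,2]+50)&(abs(z-.03)<.005)&(abs(x-.4)<.15)&(abs(y+.23)<.12))
```

```text
top milltop 3350 mean [0.5559 0.1098 0.1503] med [0.5561 0.1104 0.1504] min [0.482 0.013 0.142] max [0.629 0.207 0.156] rect [556.6 110.5] [175. 100.] 71.4
top millbase 528 mean [0.5178 0.0511 0.0149] med [0.4915 0.0472 0.0146] min [ 0.459 -0.     0.009] max [0.617 0.106 0.029] rect [537.   53.2] [ 67.7 147.9] 71.0
top knob 42 mean [ 0.5609 -0.1832  0.1212] med [ 0.561  -0.1833  0.1238] min [ 0.553 -0.192  0.081] max [ 0.573 -0.175  0.127] rect [ 561.6 -182.8] [16.1 16.6] 46.4
top knobtop 35 mean [ 0.5604 -0.1843  0.1242] med [ 0.561  -0.1852  0.1241] min [ 0.553 -0.192  0.121] max [ 0.568 -0.177  0.127] rect [ 560.1 -184. ] [15.4 15. ] 87.2
top gray0.03 318 mean [ 0.4998 -0.2508  0.0318] med [ 0.5    -0.2479  0.0317] min [ 0.474 -0.302  0.03 ] max [ 0.52  -0.204  0.036] rect [ 509.2 -253.6] [47.5 90.1] 17.6
top gray0.065 9 mean [ 0.5174 -0.2493  0.0825] med [ 0.5177 -0.2489  0.0831] min [ 0.516 -0.256  0.073] max [ 0.52  -0.245  0.09 ] rect [ 517.  -250.2] [11.5  1.5] 69.3
top gray0.11 14 mean [ 0.5184 -0.2521  0.1166] med [ 0.5188 -0.2524  0.1173] min [ 0.516 -0.257  0.113] max [ 0
[... 860 characters left out ...]
 -181.8] [15.2 15.6] 20.1
scene gray0.03 192 mean [ 0.504  -0.2691  0.0333] med [ 0.5052 -0.2686  0.0311] min [ 0.48  -0.301  0.03 ] max [ 0.52  -0.232  0.051] rect [ 505.5 -262.5] [31.5 73.8] 16.4
scene gray0.065 1 mean [ 0.5166 -0.2533  0.0773] med [ 0.5166 -0.2533  0.0773] min [ 0.517 -0.253  0.077] max [ 0.517 -0.253  0.077] rect [ 516.6 -253.3] [0. 0.] 0.0
scene gray0.11 3 mean [ 0.5199 -0.2512  0.118 ] med [ 0.5199 -0.2513  0.1181] min [ 0.52  -0.254  0.117] max [ 0.52  -0.249  0.118] rect [ 519.9 -251.2] [5.4 0.2] 89.2
scene stand 381 mean [ 0.5136 -0.2754  0.0304] med [ 0.5106 -0.2783  0.0306] min [ 0.48  -0.301  0.025] max [ 0.55  -0.232  0.035] rect [ 516.8 -258.3] [56.4 74.4] 19.0
```

Run:
```python
from h import *
for n in("top","scene"):
    c=pickle.load(open(n+"0.pkl","rb"));X=cloud(c);F=c["frame"].astype(int);z=X[...,2]
    x,y=X[...,0],X[...,1];box=(abs(x-.54)<.09)&(abs(y+.23)<.09)
    red=(F[...,0]>120)&(F[...,1]<60)&(F[...,2]<60)
    for name,m in(("grip",box&(abs(z-.118)<.004)&~red&(F[...,0]<120)),("arm",box&(abs(z-.082)<.004)&~red),("sock",box&(z>.035)&(z<.062)),("standtop",box&(abs(z-.03)<.004))):
        p=X[m];r=cv2.minAreaRect(p[:,:2].astype(np.float32)*1000)
        print(n,name,len(p),p.mean(0).round(4),np.round(r[0],1),np.round(r[1],1),round(r[2],1))
    # well: non-green depth below inside milltop
    m=(abs(x-.557)<.04)&(abs(y-.111)<.04)&(abs(z-.15)<.006)
    if n=="top":
        mm=((z<.143)&(abs(x-.557)<.045)&(abs(y-.111)<.045)).astype(np.uint8)
        cs,_=cv2.findContours(mm,0,1);cc=max(cs,key=cv2.contourArea);print("well ell",cv2.fitEllipse(cc))
    else:
        mm=((z<.143)&(abs(x-.557)<.045)&(abs(y-.111)<.045)).astype(np.uint8)
        cs,_=cv2.findContours(mm,0,1);cc=max(cs,key=cv2.contourArea);print("well ell",cv2.fitEllipse(cc))
    (e,_,_)=cv2.fitEllipse(cc)
    f=192/np.tan(np.radians(c["vertical_fov"])/2);ray=np.array([(e[0]-c["cx"])/f,(e[1]-c["cy"])/f,1])@c["R"];o=-c["R"].T@c["t"];print("well",o+ray*(.15-o[2])/ray[2])
```

```text
top grip 117 [ 0.5307 -0.2443  0.1185] [ 543.1 -221.1] [83.  19.8] 63.0
top arm 232 [ 0.5457 -0.2111  0.0827] [ 544.1 -217.5] [94.  21.9] 63.9
top sock 143 [ 0.5198 -0.2412  0.0476] [ 527.  -237.6] [74.3 64. ] 83.2
top standtop 820 [ 0.5249 -0.2504  0.0307] [ 529.6 -247.4] [89.9 90.6] 17.6
well ell ((180.14678955078125, 198.71600341796875), (26.76535987854004, 27.837133407592773), 48.251014709472656)
well [0.55605562 0.10953557 0.15      ]
scene grip 147 [ 0.535  -0.2423  0.1181] [ 545.3 -216.5] [91.8 21.5] 65.3
scene arm 299 [ 0.5512 -0.2128  0.0821] [ 546.1 -215.2] [94.5 24. ] 63.4
scene sock 315 [ 0.5397 -0.2501  0.0481] [ 535.7 -247.4] [47.2 41. ] 48.1
scene standtop 955 [ 0.5413 -0.2534  0.0305] [ 531. -245.] [92.1 90.3] 18.5
well ell ((312.9169006347656, 178.01852416992188), (21.734228134155273, 45.0143928527832), 29.695802688598633)
well [0.63684054 0.0076448  0.15      ]
```

View pics/crop_top.png

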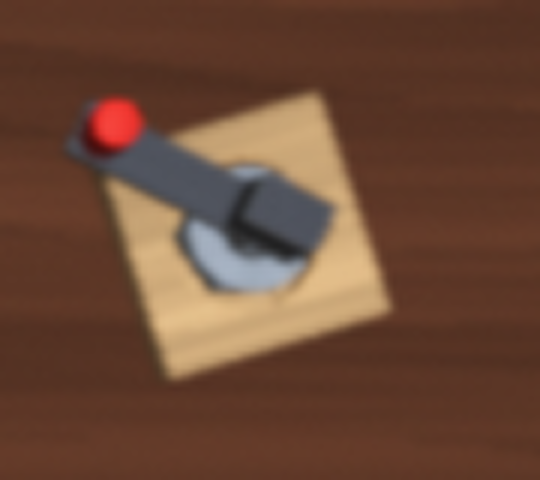

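View pics/crop_scene.png

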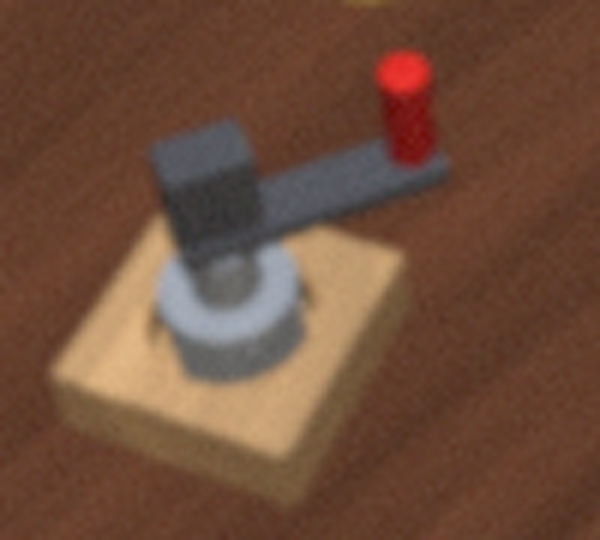

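View pics/crop_topM.png

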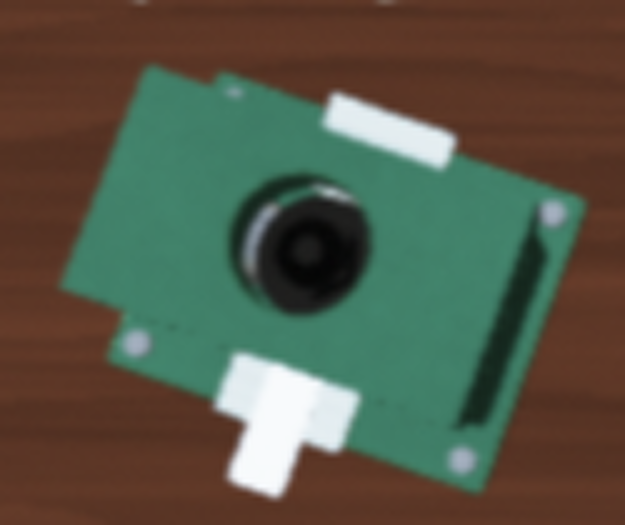

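The top view shows the crank's grip block at (347,215), its knob at (319,201) and the well at about (181,199). The scene view agrees to within about 3 mm, at (195,238), (228,222) and (311,141). Averaging the two views, the crank axis is at (0.532, -0.245) with the knob direction at 63.5°, and the well is at (0.558, 0.111). The heights match the given sizes: block top 0.118, knob top 0.124, mill top 0.150. I'm moving above the crank now, with the jaws across its 20 mm side.

Call:
jog_arm:
  moves:
    - [1,[0.04,-0.04,0],5]
    - [1,[0.08,-0.08,0],10]
    - [1,[0.12,-0.12,0],15]
    - [1,[0.16,-0.16,0],20]
    - [1,[0.2,-0.2,0],25]
    - [1,[0.232,-0.25,0],30]
    - [1,[0.264,-0.3,0],35]
    - [1,[0.296,-0.35,0],40]
    - [1,[0.328,-0.4,0],45]
    - [1,[0.36,-0.45,0],50]
    - [1,[0.366,-0.505,0],55]
    - [1,[0.372,-0.56,0],60]
  newtons: 30

```text
clock: 1.6
tool_pos: [0.504, 0.0235, 0.3035]
orientation: [-180.0, -0.0, 137.5]
wrist_force: [0.6, 0.2, -0.8]
grip_width: 0.0852
```

Call:
jog_arm:
  moves:
    - [1,[0.006,-0.055,0],4]
    - [1,[0.012,-0.11,0],8]
    - [1,[0.018,-0.165,0],12]
    - [1,[0.024,-0.22,0],16.2]
    - [1,[0.028,-0.27,-0.03],16.2]
    - [1,[0.028,-0.27,-0.05],16.2]
    - [1,[0.028,-0.27,-0.05],16.2]
    - [1,[0.028,-0.27,-0.05],16.2]

```text
clock: 2.6
tool_pos: [0.5323, -0.2437, 0.2549]
orientation: [180.0, 0.0, 153.6]
wrist_force: [0.2, 0.2, 0.4]
grip_width: 0.0855
```

Run:
```python
from cell import ctrl
import cv2,numpy as np,pickle
from h import *
s=ctrl.sense();print({k:np.round(v,4) for k,v in s.items()})
for n in("scene","top"):
    c=ctrl.read_camera(n);cv2.imwrite(f"pics/{n}1.png",c["frame"][:,:,::-1]);pickle.dump(c,open(f"{n}1.pkl","wb"))
c=pickle.load(open("scene1.pkl","rb"));b=c["frame"][120:310,120:300,::-1];cv2.imwrite("pics/s1c.png",cv2.resize(b,None,fx=3,fy=3,interpolation=2))
```

```text
{'clock': np.float64(2.6), 'joint_positions': array([-3.739420e+01,  3.111200e+00, -2.501800e+00,  8.434510e+01,
        8.800000e-03, -1.009585e+02]), 'qvel': array([ 0.2156, -0.5089,  0.6749, -0.0594, -0.0712, -0.1058]), 'tau': array([-7.30000e-01, -5.16205e+01,  4.92286e+01, -3.28000e-02,
       -1.83000e-02,  5.10000e-03]), 'tool_pos': array([ 0.5323, -0.2437,  0.2549]), 'orientation': array([1.799993e+02, 4.280000e-02, 1.535643e+02]), 'wrist_force': array([0.2423, 0.1996, 0.391 ]), 'wrist_torque': array([ 0.0108,  0.0333, -0.0516]), 'grip_width': np.float64(0.0855)}
```

View pics/s1c.png

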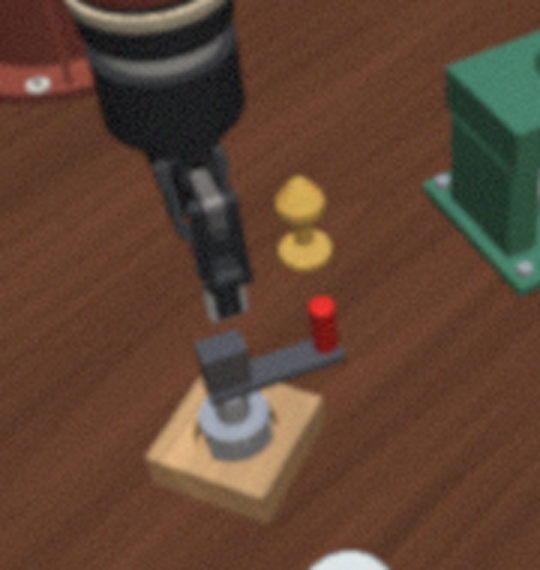

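The scene close-up shows the open jaws centred over the grip block (225,360 in the crop), with the knob at (322,322) well clear. I'm descending to the grasp.

Call:
jog_arm:
  moves:
    - [1,[0,-0.001,-0.04],0]
    - [1,[0,-0.001,-0.08],0]
    - [1,[0,-0.001,-0.096],0]
    - [1,[0,-0.001,-0.096],0]
    - [1,[0,-0.001,-0.096],0]

```text
clock: 3.32
tool_pos: [0.5328, -0.2462, 0.1601]
orientation: [-180.0, 0.2, 153.5]
wrist_force: [-0.3, 0.1, 0.7]
grip_width: 0.0855
```

Call:
jog_arm:
  moves:
    - [-1,[0,0,0],0]
    - [-1,[0,0,0],0]
    - [-1,[0,0,0],0]
    - [-1,[0,0,0],0]
    - [-1,[0,0,0],0]
    - [-1,[0,0,0],0]
    - [-1,[0,0,0],0]
    - [-1,[0,0,0],0]
  newtons: 40

```text
clock: 4.32
tool_pos: [0.532, -0.2457, 0.158]
orientation: [-180.0, 0.0, 153.5]
wrist_force: [-1.5, -0.6, 0.6]
grip_width: 0.0191
```

Run:
```python
from cell import ctrl
import cv2,numpy as np,pickle
s=ctrl.sense();print({k:np.round(v,4) for k,v in s.items()})
c=ctrl.read_camera("scene");b=c["frame"][150:310,120:300,::-1];cv2.imwrite("pics/s2c.png",cv2.resize(b,None,fx=3.5,fy=3.5,interpolation=2))
```

```text
{'clock': np.float64(4.325), 'joint_positions': array([-3.756490e+01,  4.962300e+00, -1.068900e+01,  7.434360e+01,
       -4.400000e-03, -1.010563e+02]), 'qvel': array([ 0.074 , -0.0697,  0.0787,  0.0149,  0.0674,  0.0422]), 'tau': array([ 2.85200e-01, -5.30227e+01,  4.88179e+01, -1.09500e-01,
        1.87200e-01, -1.60000e-03]), 'tool_pos': array([ 0.532 , -0.2457,  0.158 ]), 'orientation': array([-1.799947e+02,  4.200000e-03,  1.534915e+02]), 'wrist_force': array([-1.5077, -0.6145,  0.5793]), 'wrist_torque': array([-0.0656,  0.0885,  0.016 ]), 'grip_width': np.float64(0.0191)}
```

View pics/s2c.png

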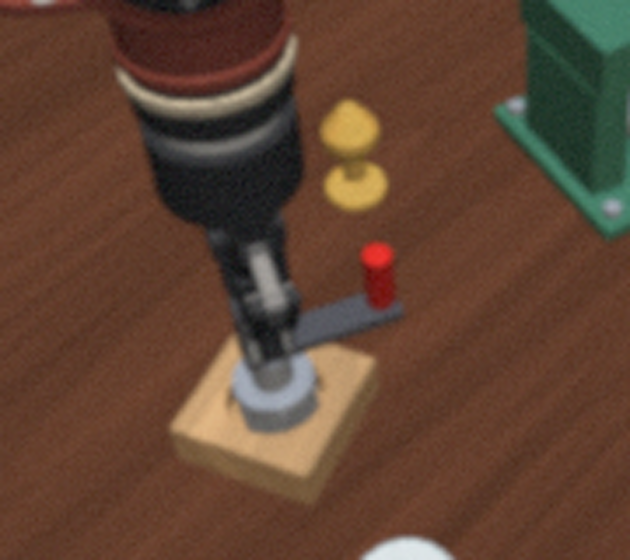

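The fingers hold the block at a width of 19 mm, and the crank is still upright in the stand. I'm lifting it and carrying it over the mill.

Call:
jog_arm:
  moves:
    - [-1,[0,0,0.02],0]
    - [-1,[0,0,0.07],0]
    - [-1,[0,0,0.12],0]
    - [-1,[0,0,0.17],0]
    - [-1,[0.003,0.05,0.18],0]
    - [-1,[0.007,0.1,0.18],0]
    - [-1,[0.011,0.15,0.18],0]
    - [-1,[0.015,0.2,0.18],0]
    - [-1,[0.019,0.25,0.18],0]
    - [-1,[0.023,0.3,0.18],0]
    - [-1,[0.026,0.34,0.18],0]
    - [-1,[0.026,0.357,0.18],0]

```text
clock: 5.88
tool_pos: [0.5575, 0.1134, 0.3384]
orientation: [180.0, -0.0, 153.6]
wrist_force: [0.0, -1.0, -4.8]
grip_width: 0.0194
```

Call:
jog_arm:
  moves:
    - [-1,[0,0,0],0]
    - [-1,[0,0,0],0]
    - [-1,[0,0,0],0]

```text
clock: 6.25
tool_pos: [0.5581, 0.1103, 0.338]
orientation: [-180.0, -0.0, 153.4]
wrist_force: [0.1, 0.1, -5.8]
grip_width: 0.0191
```

Run:
```python
from cell import ctrl
import cv2,numpy as np,pickle
s=ctrl.sense();print({k:np.round(v,4) for k,v in s.items()})
for n in("scene","top"):
    c=ctrl.read_camera(n);pickle.dump(c,open(f"{n}3.pkl","wb"))
    b=c["frame"][30:220,220:400,::-1] if n=="scene" else c["frame"][100:290,90:270,::-1]
    cv2.imwrite(f"pics/{n}3c.png",cv2.resize(b,None,fx=3,fy=3,interpolation=2))
```

```text
{'clock': np.float64(6.25), 'joint_positions': array([-1.9897e+00,  1.1154e+00,  4.0939e+00,  9.2988e+01, -8.1000e-03,
       -6.5399e+01]), 'qvel': array([ 0.1766,  0.0337, -0.0489, -0.1358,  0.1287,  0.0334]), 'tau': array([ 3.46100e-01, -5.41130e+01,  5.30962e+01,  9.10000e-03,
        3.62000e-02, -8.00000e-03]), 'tool_pos': array([0.5581, 0.1103, 0.338 ]), 'orientation': array([-1.799886e+02, -5.400000e-03,  1.534093e+02]), 'wrist_force': array([ 0.0726,  0.1461, -5.7607]), 'wrist_torque': array([-0.0333,  0.0263, -0.0132]), 'grip_width': np.float64(0.0191)}
```

View pics/scene3c.png

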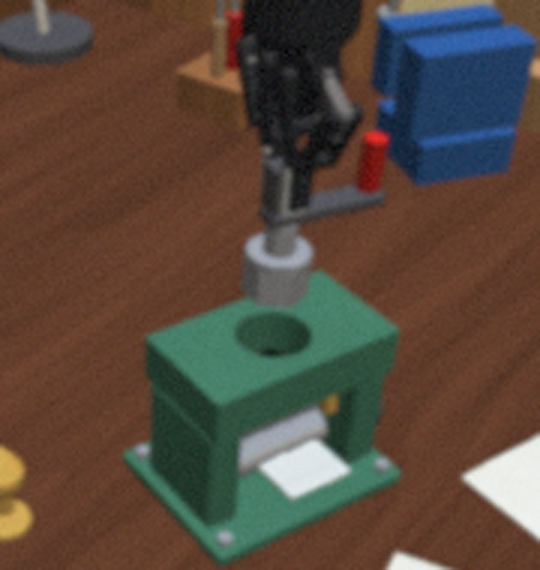

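View pics/top3c.png

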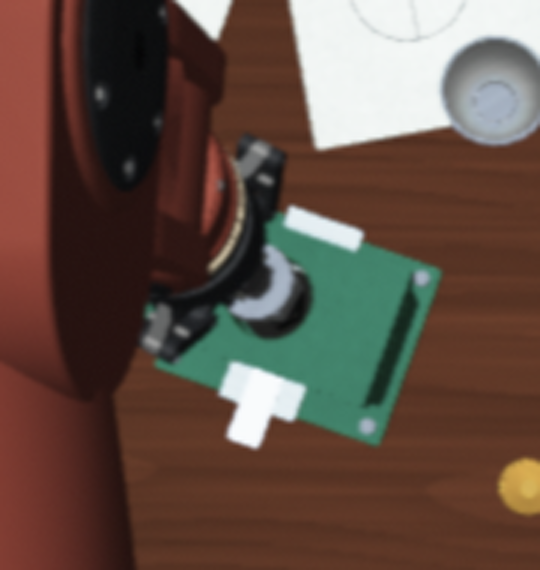

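Run:
```python
from h import *
c=pickle.load(open("scene3.pkl","rb"));c0=pickle.load(open("scene0.pkl","rb"))
X=cloud(c);x,y,z=X[...,0],X[...,1],X[...,2];F=c["frame"].astype(int)
# socket cylinder-ish points: fit circle r by side points
m=(abs(x-.558)<.04)&(abs(y-.11)<.04)&(z>.196)&(z<.218)
p=X[m];print(len(p),p.mean(0))
from scipy.optimize import least_squares
r=least_squares(lambda q:np.hypot(p[:,0]-q[0],p[:,1]-q[1])-q[2],[.558,.11,.023],loss="soft_l1",f_scale=.002);print("sock",r.x,np.sqrt(np.mean(r.fun**2)))
m=(abs(x-.558)<.04)&(abs(y-.11)<.04)&(abs(z-.2235)<.004);p=X[m];print("rim sock top",len(p),p.mean(0),cv2.minEnclosingCircle(p[:,:2].astype(np.float32)*1000))
# shaft
m=(abs(x-.558)<.03)&(abs(y-.11)<.03)&(z>.229)&(z<.247);p=X[m];r=least_squares(lambda q:np.hypot(p[:,0]-q[0],p[:,1]-q[1])-.012,[.558,.11],loss="soft_l1",f_scale=.002);print("shaft",len(p),r.x)
for cc in(c0,c):
  X=cloud(cc);x,y,z=X[...,0],X[...,1],X[...,2];F=cc["frame"].astype(int)
  g=(abs(z-.15)<.006)&(abs(x-.558)<.09)&(abs(y-.11)<.11)
  # rim: contour of hole in green top mask
  mm=g.astype(np.uint8);cs,h=cv2.findContours(mm,cv2.RETR_CCOMP,cv2.CHAIN_APPROX_NONE)
  for k,q in enumerate(cs):
    if h[0][k][3]>=0 and len(q)>25:
        e=cv2.fitEllipse(q);Q=X[q[:,0,1],q[:,0,0]];
        r=least_squares(lambda a:np.hypot(Q[:,0]-a[0],Q[:,1]-a[1])-a[2],[.558,.11,.03],loss="soft_l1",f_scale=.001);print("well",e,len(q),r.x)
b=c["frame"][:,:,::-1].copy()
t=np.linspace(0,2*np.pi,60)
for cx,cy,zz,R in((.558,.1103,.192,.022),(.558,.1103,.222,.022),(.558,.111,.15,.03)):
    P=proj(c,np.stack([cx+R*np.cos(t),cy+R*np.sin(t),zz+0*t],-1));b=cv2.polylines(b,[np.round(P*16).astype(int)],True,(0,255,255),1,cv2.LINE_AA,4)
cv2.imwrite("pics/ov3.png",cv2.resize(b[80:200,250:390],None,fx=5,fy=5,interpolation=2))
```

```text
181 [0.56682665 0.0948546  0.20725858]
sock [0.55826634 0.10920404 0.02311607] 0.0014478533046341615
rim sock top 70 [0.56789594 0.09447711 0.22384466] ((559.5830078125, 107.30142211914062), 24.373638153076172)
shaft 152 [0.55830393 0.10828882]
well ((310.1724853515625, 141.97401428222656), (14.11691951751709, 25.249412536621094), 93.97434997558594) 58 [0.55839972 0.11143576 0.03096981]
well ((310.15142822265625, 142.0397491455078), (13.977932929992676, 25.26445770263672), 94.29419708251953) 60 [0.55856974 0.111269   0.03074772]
```

View pics/ov3.png

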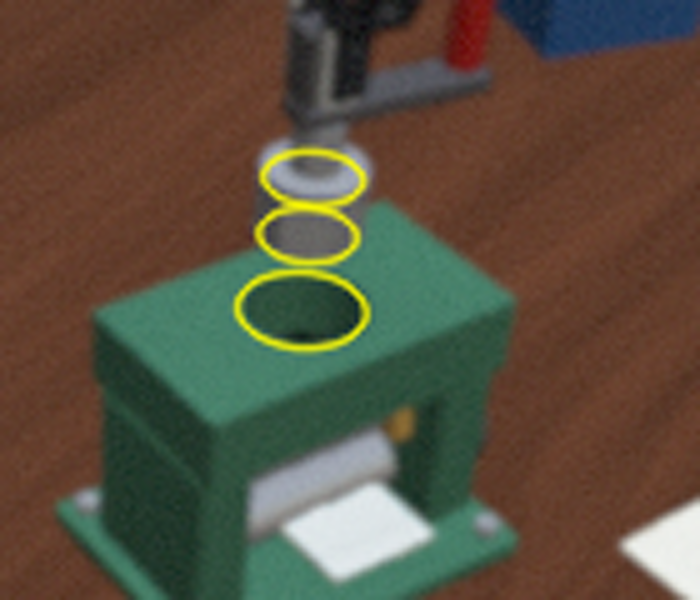

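Run:
```python
from h import *
c=pickle.load(open("scene3.pkl","rb"))
X=cloud(c);x,y,z=X[...,0],X[...,1],X[...,2];F=c["frame"].astype(int)
red=(F[...,0]>120)&(F[...,1]<60)&(F[...,2]<60)&(abs(x-.59)<.08)&(abs(y-.17)<.08)
p=X[red];print("knob",len(p),p.max(0),np.sort(z[red])[-25:].round(4)); q=p[p[:,2]>np.percentile(p[:,2],95)-.005];print(q.mean(0))
m=(abs(x-.58)<.08)&(abs(y-.15)<.08)&(z>.235)&(z<.275)&~red
k=X[m]; # arm top points
u=np.array([np.cos(np.radians(63.5)),np.sin(np.radians(63.5))]);s=(k[:,:2]-[.558,.1103])@u
for a in range(-20,85,10):
    w=(s>a/1000)&(s<(a+10)/1000)
    if w.sum(): print(a,w.sum(),np.sort(k[w,2])[::-1][:12].round(4))
b=c["frame"][80:160,280:350,::-1];cv2.imwrite("pics/p3.png",cv2.resize(b,None,fx=7,fy=7,interpolation=0))
for v in range(122,142,2): print(v,F[v,296:332].sum(1)//3)
```

```text
knob 44 [0.59975516 0.18056551 0.30513152] [0.3014 0.302  0.3025 0.3025 0.3026 0.3027 0.303  0.3031 0.3032 0.3032
 0.3032 0.3033 0.3036 0.3036 0.3036 0.3037 0.3039 0.304  0.304  0.304
 0.3041 0.3041 0.3041 0.3041 0.3051]
[0.59255285 0.17071609 0.30273048]
-20 81 [0.2749 0.2745 0.2737 0.2737 0.2736 0.2735 0.2732 0.2728 0.2727 0.2724
 0.2715 0.2712]
-10 66 [0.2748 0.2745 0.2738 0.2736 0.2733 0.2724 0.2718 0.2703 0.27   0.2683
 0.2678 0.2678]
0 41 [0.2747 0.2727 0.2687 0.2686 0.267  0.2665 0.266  0.2606 0.2605 0.2602
 0.2598 0.2597]
10 17 [0.2681 0.2634 0.2627 0.2625 0.2622 0.2619 0.2604 0.2594 0.2588 0.2588
 0.258  0.257 ]
20 31 [0.2641 0.2639 0.2638 0.2635 0.2633 0.2631 0.2631 0.2631 0.2629 0.2628
 0.2626 0.2625]
30 34 [0.2639 0.2636 0.2635 0.2635 0.2633 0.2628 0.2628 0.2628 0.2627 0.2625
 0.2623 0.2623]
40 38 [0.264  0.263  0.2629 0.2627 0.2627 0.2624 0.2624 0.2623 0.2623 0.2619
 0.2619 0.2618]
50 36 [0.2635 0.2633 0.2627 0.2627 0.2625 0.2623 0.2622 0.2622 0.2619 0.2619
 0.2618 0.2618]
60 56 [0.2745 0.2741 0.274  0.2739 0.2735 0.2732 0.2728 0.2725 0.2722 0.2715
 0.2712 0.2702]
70 25 
[... 896 characters left out ...]
02 101  99  99 104 106
 102 102 102 101  97 102  99 103 102 103 105 100 105 104 105 107 102 103]
134 [ 99  96 102 102 102 100  97  94  91  86  84  83  78  78  74  72  74  79
  81  87  89  91  95 100 104 105 101 103 100 101 104 104 101 101 103 103]
136 [102 102 102  96  87  78  72  66  65  63  61  61  65  61  57  61  56  59
  52  57  53  55  65  76  87  94 100 103 100 100 104 102 102 101  99 101]
138 [100  98  91  78  68  61  59  61  65  63  62  63  59  61  60  54  55  54
  56  53  49  52  49  49  51  60  80  94  98  99 104  99 103 102 100 101]
140 [ 99  97  79  66  58  61  65  58  61  61  66  60  58  63  56  53  55  52
  58  53  48  49  43  47  40  41  54  72  94 100  99 100 101  99 103  97]
```

View pics/p3.png

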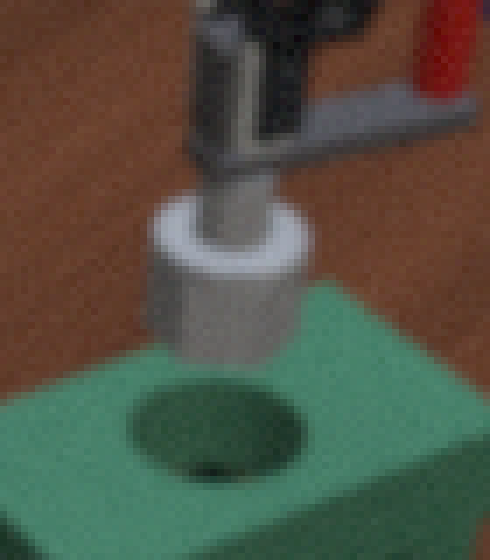

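The arm top reads 0.2625 along its whole length, so the crank hangs straight. In the scene crop the socket sits centred over the well to within about 1–2 mm in y, so I'm applying +1.2 mm in y and lowering it into the well, slowing before contact.

Call:
jog_arm:
  moves:
    - [-1,[0,0.0012,0],0]
    - [-1,[0,0.0012,-0.025],0]
    - [-1,[0,0.0012,-0.045],0]
    - [-1,[0,0.0012,-0.055],0]
    - [-1,[0,0.0012,-0.058],0]
    - [-1,[0,0.0012,-0.06],0]
    - [-1,[0,0.0012,-0.06],0]

```text
clock: 7.22
tool_pos: [0.5582, 0.1125, 0.2785]
orientation: [180.0, 0.0, 153.5]
wrist_force: [-0.1, 1.2, -5.2]
grip_width: 0.0193
```

Call:
jog_arm:
  moves:
    - [-1,[0,0,-0.002],0]
    - [-1,[0,0,-0.004],0]
    - [-1,[0,0,-0.006],0]
    - [-1,[0,0,-0.008],0]
    - [-1,[0,0,-0.008],0]

```text
clock: 7.85
tool_pos: [0.5579, 0.1125, 0.2697]
orientation: [-180.0, -0.0, 153.5]
wrist_force: [0.5, 0.2, -5.3]
grip_width: 0.0196
```

Call:
jog_arm:
  moves:
    - [-1,[0,0,-0.001],0]
    - [-1,[0,0,-0.002],0]
    - [-1,[0,0,-0.003],0]
    - [-1,[0,0,-0.003],0]

```text
clock: 8.35
tool_pos: [0.5579, 0.1125, 0.2668]
orientation: [-180.0, -0.0, 153.5]
wrist_force: [-0.2, -0.4, -5.4]
grip_width: 0.0195
```

Call:
jog_arm:
  moves:
    - [-1,[0,0,-0.0005],0]
    - [-1,[0,0,-0.001],0]
    - [-1,[0,0,-0.001],0]

```text
clock: 8.72
tool_pos: [0.558, 0.1125, 0.2662]
orientation: [180.0, 0.0, 153.5]
wrist_force: [-1.1, -0.9, -2.0]
grip_width: 0.0194
```

Call:
jog_arm:
  moves:
    - [-1,[0,0,-0.0005],0]
    - [-1,[0,0,-0.001],0]
    - [-1,[0,0,-0.001],0]

```text
clock: 9.1
tool_pos: [0.5581, 0.1125, 0.266]
orientation: [180.0, 0.1, 153.5]
wrist_force: [-2.1, -0.0, 6.6]
grip_width: 0.0195
```

Contact came at TCP z = 0.266, which is exactly where the screw's shoulder should be, with about 12 N of pressing. I'm easing off slightly and searching for the flats by turning clockwise.

Call:
jog_arm:
  moves:
    - [-1,[0,0,0.0003],-2]
    - [-1,[0,0,0.0003],-4]
    - [-1,[0,0,0.0003],-6]
    - [-1,[0,0,0.0003],-8]
    - [-1,[0,0,0.0003],-8]

```text
clock: 9.72
tool_pos: [0.5581, 0.1127, 0.2659]
orientation: [180.0, 0.0, 145.4]
wrist_force: [-2.5, 0.8, 5.6]
grip_width: 0.0193
```

Call:
jog_arm:
  moves:
    - [-1,[0,0,0],-3]
    - [-1,[0,0,0],-6]
    - [-1,[0,0,0],-9]
    - [-1,[0,0,0],-9]

```text
clock: 10.22
tool_pos: [0.5581, 0.1127, 0.2658]
orientation: [179.9, 0.0, 136.4]
wrist_force: [-2.4, 0.8, 4.4]
grip_width: 0.0194
```

Call:
jog_arm:
  moves:
    - [-1,[0,0,0],-3]
    - [-1,[0,0,0],-6]
    - [-1,[0,0,0],-9]
    - [-1,[0,0,0],-9]

```text
clock: 10.72
tool_pos: [0.5581, 0.1127, 0.2656]
orientation: [180.0, -0.0, 127.5]
wrist_force: [-2.9, 1.1, 5.3]
grip_width: 0.0194
```

Run:
```python
from cell import ctrl
import numpy as np
s=ctrl.sense();print({k:np.round(v,4) for k,v in s.items()})
```

```text
{'clock': np.float64(10.725), 'joint_positions': array([-1.74990e+00,  3.09300e-01, -4.25110e+00,  8.54117e+01,
        2.93000e-02, -3.92221e+01]), 'qvel': array([ 0.0377,  0.0457,  0.0198, -0.0529, -0.1045, -1.8717]), 'tau': array([ -0.8574, -48.7288,  49.3086,  -1.3034,  -0.4551,   0.4916]), 'tool_pos': array([0.5581, 0.1127, 0.2656]), 'orientation': array([ 1.799599e+02, -5.000000e-03,  1.274723e+02]), 'wrist_force': array([-2.9486,  1.1188,  5.3246]), 'wrist_torque': array([0.4554, 0.7343, 0.0211]), 'grip_width': np.float64(0.0194)}
```

Call:
jog_arm:
  moves:
    - [-1,[-0.0003,0,0],-3]
    - [-1,[-0.0003,0,0],-6]
    - [-1,[-0.0003,0,0],-9]
    - [-1,[-0.0003,0,0],-9]

```text
clock: 11.22
tool_pos: [0.5578, 0.1126, 0.2643]
orientation: [-180.0, -0.0, 118.5]
wrist_force: [1.3, 1.5, -6.3]
grip_width: 0.0195
```

Call:
jog_arm:
  moves:
    - [-1,[0,0,0],-3]
    - [-1,[0,0,0],-6]
    - [-1,[0,0,0],-9]
    - [-1,[0,0,0],-9]

```text
clock: 11.72
tool_pos: [0.5579, 0.1129, 0.2646]
orientation: [180.0, -0.1, 109.6]
wrist_force: [2.0, 3.3, -6.6]
grip_width: 0.0196
```

It dropped at a yaw of about 118°: the support force vanished and z fell by 1.5 mm. I'm centring within the play and lowering gently.

Call:
jog_arm:
  moves:
    - [-1,[0,0,0],4]
    - [-1,[0,0,-0.002],4]
    - [-1,[0,0,-0.004],4]
    - [-1,[0,0,-0.006],4]
    - [-1,[0,0,-0.006],4]

```text
clock: 12.35
tool_pos: [0.5578, 0.1127, 0.2591]
orientation: [180.0, -0.0, 113.5]
wrist_force: [3.1, 4.4, -4.0]
grip_width: 0.0194
```

Call:
jog_arm:
  moves:
    - [-1,[0.0003,0.0004,-0.002],0]
    - [-1,[0.0003,0.0004,-0.004],0]
    - [-1,[0.0003,0.0004,-0.006],0]
    - [-1,[0.0003,0.0004,-0.008],0]
    - [-1,[0.0003,0.0004,-0.008],0]

```text
clock: 12.98
tool_pos: [0.5579, 0.1129, 0.2508]
orientation: [-180.0, -0.0, 113.5]
wrist_force: [2.8, 3.8, -6.5]
grip_width: 0.0197
```

Call:
jog_arm:
  moves:
    - [-1,[0.0003,0.0004,-0.001],0]
    - [-1,[0.0003,0.0004,-0.002],0]
    - [-1,[0.0003,0.0004,-0.003],0]
    - [-1,[0.0003,0.0004,-0.003],0]

```text
clock: 13.48
tool_pos: [0.5582, 0.1132, 0.248]
orientation: [-180.0, 0.0, 113.5]
wrist_force: [0.2, 1.5, -5.5]
grip_width: 0.0192
```

Run:
```python
from cell import ctrl
import numpy as np
s=ctrl.sense();print({k:np.round(v,4) for k,v in s.items()})
```

```text
{'clock': np.float64(13.475), 'joint_positions': array([-1.68400e+00,  4.51900e-01, -5.93630e+00,  8.36404e+01,
       -1.38000e-02, -2.51695e+01]), 'qvel': array([-0.0309,  0.0323,  0.0466,  0.0935,  0.0954,  0.0631]), 'tau': array([-7.05700e-01, -5.38510e+01,  5.31064e+01,  4.39000e-01,
       -5.39900e-01,  1.08000e-02]), 'tool_pos': array([0.5582, 0.1132, 0.248 ]), 'orientation': array([-1.799683e+02,  3.000000e-04,  1.134855e+02]), 'wrist_force': array([ 0.1852,  1.486 , -5.5181]), 'wrist_torque': array([ 0.395 , -0.2443,  0.0652]), 'grip_width': np.float64(0.0192)}
```

Call:
jog_arm:
  moves:
    - [-1,[0,0,-0.0005],0]
    - [-1,[0,0,-0.0008],0]
    - [-1,[0,0,-0.0008],0]
    - [-1,[0,0,-0.0008],0]

```text
clock: 13.98
tool_pos: [0.5583, 0.1133, 0.2478]
orientation: [180.0, 0.0, 113.5]
wrist_force: [-2.1, 0.8, 2.0]
grip_width: 0.0197
```

Call:
jog_arm:
  moves:
    - [-1,[0,0,0],-4]
    - [-1,[0,0,0],-8]
    - [-1,[0,0,0],-12]
    - [-1,[0,0,0],-12]

```text
clock: 14.48
tool_pos: [0.5584, 0.1133, 0.2478]
orientation: [180.0, 0.0, 101.5]
wrist_force: [-1.1, 1.0, 3.0]
grip_width: 0.0191
```

```bash
cat > st.py <<'E'
from cell import ctrl
import numpy as np
s=ctrl.sense();print({k:np.round(s[k],3) for k in("clock","joint_positions","tool_pos","orientation","wrist_force","wrist_torque","grip_width")})
E
python3 st.py
```

```text
{'clock': np.float64(14.475), 'joint_positions': array([-1.6770e+00,  4.2900e-01, -5.9730e+00,  8.3563e+01,  5.0000e-03,
       -1.3196e+01]), 'tool_pos': array([0.558, 0.113, 0.248]), 'orientation': array([1.79965e+02, 4.00000e-03, 1.01520e+02]), 'wrist_force': array([-1.12 ,  1.048,  2.977]), 'wrist_torque': array([ 0.249,  0.329, -0.028]), 'grip_width': np.float64(0.019)}
```

It bottomed with light contact at z = 0.2478, right at the home height. Winding on in small steps.

Call:
jog_arm:
  moves:
    - [-1,[0,0,0.0003],-4]
    - [-1,[0,0,0.0003],-8]
    - [-1,[0,0,0.0003],-12]
    - [-1,[0,0,0.0003],-12]

```text
clock: 14.98
tool_pos: [0.5585, 0.1132, 0.2478]
orientation: [180.0, 0.0, 89.6]
wrist_force: [-1.5, -0.9, 1.2]
grip_width: 0.0194
```

```bash
python3 st.py;  python3 - <<'E'
from cell import ctrl
import cv2,numpy as np,pickle
for n in("scene","top"):
    c=ctrl.read_camera(n);pickle.dump(c,open(f"{n}4.pkl","wb"))
    b=c["frame"][30:220,220:400,::-1] if n=="scene" else c["frame"][100:290,90:270,::-1]
    cv2.imwrite(f"pics/{n}4c.png",cv2.resize(b,None,fx=3,fy=3,interpolation=2))
E
```

```text
{'clock': np.float64(14.975), 'joint_positions': array([-1.6850e+00,  4.3900e-01, -5.9610e+00,  8.3573e+01, -1.3000e-02,
       -1.2700e+00]), 'tool_pos': array([0.558, 0.113, 0.248]), 'orientation': array([1.79973e+02, 1.40000e-02, 8.95850e+01]), 'wrist_force': array([-1.527, -0.921,  1.244]), 'wrist_torque': array([ 0.004,  0.088, -0.068]), 'grip_width': np.float64(0.019)}
```

View pics/scene4c.png

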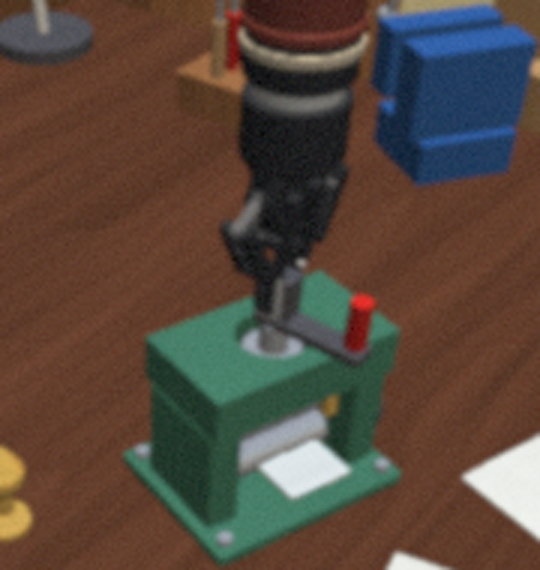

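```bash
cat > m.py <<'E'
from h import *
import sys
def meas(c,tag):
    X=cloud(c);x,y,z=X[...,0],X[...,1],X[...,2];F=c["frame"].astype(int)
    red=(F[...,0]>120)&(F[...,1]<65)&(F[...,2]<65)&(np.hypot(x-.558,y-.112)<.1)&(z>.15)
    p=X[red]
    if len(p)>8:
        q=p[p[:,2]>np.percentile(p[:,2],90)-.005].mean(0);print(tag,"knob",len(p),q.round(4),"ang",np.degrees(np.arctan2(q[1]-.111,q[0]-.558)).round(1),"r",np.hypot(q[1]-.111,q[0]-.558).round(4))
    # roll: gray points in the gap, x,y in mill frame
    a=np.radians(71.2);L=np.array([np.cos(a),np.sin(a)]);W=np.array([np.sin(a),-np.cos(a)])
    d=X[...,:2]-[.558,.111];l=d@L;w=d@W
    m=(abs(l)<.04)&(abs(w)<.03)&(z>.04)&(z<.1)&(F.max(-1)-F.min(-1)<40)
    from scipy.optimize import least_squares
    P=np.stack([w[m],z[m]],-1)
    r=least_squares(lambda q:np.hypot(P[:,0]-q[0],P[:,1]-q[1])-.018,[0,.075],loss="soft_l1",f_scale=.002)
    print(tag,"roll",len(P),r.x.round(4),"z rel rim",(r.x[1]-.15).round(4),"rms",np.sqrt(np.mean(r.fun**2)).round(4))
if __name__=="__main__":
    for k in sys.argv[1:]: meas(pickle.load(open(k,"rb")),k)
E
python3 m.py scene0.pkl scene3.pkl scene4.pkl
```

```text
scene0.pkl roll 225 [0.0023 0.0638] z rel rim -0.0862 rms 0.0046
scene3.pkl knob 45 [0.5923 0.1707 0.3028] ang 60.1 r 0.0689
scene3.pkl roll 228 [0.0025 0.0635] z rel rim -0.0865 rms 0.0046
scene4.pkl knob 51 [0.5599 0.0854 0.4376] ang -85.8 r 0.0256
scene4.pkl roll 229 [0.0022 0.0632] z rel rim -0.0868 rms 0.0044
```

Run:
```python
from h import *
ims=[]
for k in("scene0","scene4"):
    c=pickle.load(open(k+".pkl","rb"));ims.append(cv2.resize(c["frame"][155:200,290:340,::-1],None,fx=8,fy=8,interpolation=0))
    X=cloud(c)
    print(k)
    for u in (305,311,317,322): print(u,[(v,*X[v,u].round(3)[[2]],int(c["frame"][v,u].mean())) for v in range(166,192)])
    F=c["frame"].astype(int);x,y,z=X[...,0],X[...,1],X[...,2]
    red=(F[...,0]>120)&(F[...,1]<65)&(F[...,2]<65)&(np.hypot(x-.558,y-.112)<.1)&(z>.15)&(z<.23)
    if red.any(): p=X[red];q=p[p[:,2]>np.percentile(p[:,2],90)-.005].mean(0);print(q,np.degrees(np.arctan2(q[1]-.1125,q[0]-.558)))
cv2.imwrite("pics/roll.png",np.hstack(ims))
```

```text
scene0
305 [(166, np.float64(0.129), 62), (167, np.float64(0.128), 68), (168, np.float64(0.126), 66), (169, np.float64(0.123), 64), (170, np.float64(0.118), 64), (171, np.float64(0.116), 64), (172, np.float64(0.112), 70), (173, np.float64(0.073), 93), (174, np.float64(0.07), 121), (175, np.float64(0.052), 153), (176, np.float64(0.05), 166), (177, np.float64(0.048), 171), (178, np.float64(0.047), 166), (179, np.float64(0.047), 170), (180, np.float64(0.044), 167), (181, np.float64(0.044), 159), (182, np.float64(0.043), 150), (183, np.float64(0.039), 138), (184, np.float64(0.036), 125), (185, np.float64(0.031), 116), (186, np.float64(0.03), 103), (187, np.float64(0.013), 94), (188, np.float64(0.017), 98), (189, np.float64(0.014), 97), (190, np.float64(0.015), 101), (191, np.float64(0.015), 103)]
311 [(166, np.float64(0.123), 67), (167, np.float64(0.121), 66), (168, np.float64(0.118), 70), (169, np.float64(0.114), 68), (170, np.float64(0.075), 80), (171, np.float64(0.069), 106), (172, np.float64(0.054), 140), (173, np.float64(0.051), 159), (174, np.float64(0.05), 169), (175, np.float64(0
[... 4687 characters left out ...]
, (171, np.float64(0.047), 170), (172, np.float64(0.046), 166), (173, np.float64(0.044), 164), (174, np.float64(0.042), 157), (175, np.float64(0.041), 146), (176, np.float64(0.036), 148), (177, np.float64(0.034), 179), (178, np.float64(0.05), 218), (179, np.float64(0.051), 228), (180, np.float64(0.052), 229), (181, np.float64(0.052), 229), (182, np.float64(0.05), 229), (183, np.float64(0.05), 228), (184, np.float64(0.05), 226), (185, np.float64(0.053), 228), (186, np.float64(0.05), 226), (187, np.float64(0.047), 226), (188, np.float64(nan), 226), (189, np.float64(0.049), 228), (190, np.float64(0.051), 226), (191, np.float64(0.053), 230)]
[0.63211791 0.11039843 0.21262743] -1.6241560348383504
```

View pics/roll.png

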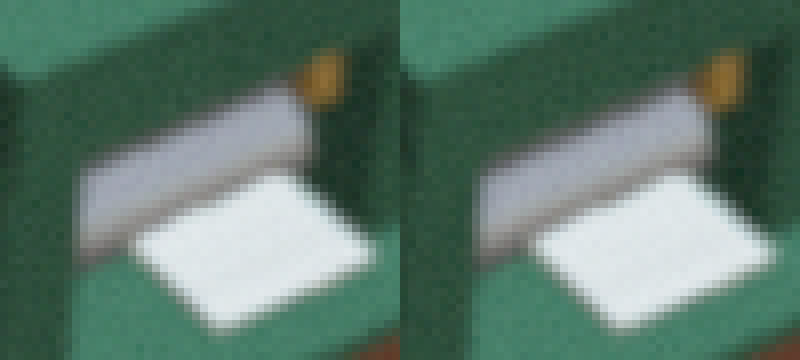

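The crank sits deep in the well, knob at about (360,320) in the crop. It follows the hand: the knob measures -1.6° against -0.4° expected. The roll's upper edge has dropped about 0.4 px, so the screw is turning. I'm continuing in small steps at a lower grip force and watching the torque.

Call:
jog_arm:
  moves:
    - [-1,[0,0,0],-3]
    - [-1,[0,0,0],-6]
    - [-1,[0,0,0],-9]
    - [-1,[0,0,0],-9]
  newtons: 30

```text
clock: 15.58
tool_pos: [0.5584, 0.1131, 0.2478]
orientation: [180.0, 0.0, 80.6]
wrist_force: [-0.5, -1.3, 1.5]
grip_width: 0.0196
```

```bash
sed -i 's/"grip_width"/"tau","grip_width"/' st.py; python3 st.py
```

```text
{'clock': np.float64(15.575), 'joint_positions': array([-1.6890e+00,  4.3800e-01, -5.9630e+00,  8.3575e+01, -2.4000e-02,
        7.7300e+00]), 'tool_pos': array([0.558, 0.113, 0.248]), 'orientation': array([1.79972e+02, 2.00000e-02, 8.05810e+01]), 'wrist_force': array([-0.499, -1.283,  1.542]), 'wrist_torque': array([-0.359, -0.031,  0.009]), 'tau': array([ 8.6300e-01, -5.0126e+01,  4.9736e+01,  2.6000e-02,  5.1000e-01,
        4.4000e-01]), 'grip_width': np.float64(0.02)}
```

Call:
jog_arm:
  moves:
    - [-1,[0,0,0],-2.5]
    - [-1,[0,0,0],-5]
    - [-1,[0,0,0],-7.5]

```text
clock: 15.95
tool_pos: [0.5584, 0.113, 0.2479]
orientation: [180.0, 0.0, 73.0]
wrist_force: [-0.7, -1.7, 1.8]
grip_width: 0.0194
```

```bash
python3 st.py
```

```text
{'clock': np.float64(15.95), 'joint_positions': array([-1.6900e+00,  4.3600e-01, -5.9630e+00,  8.3577e+01, -4.0000e-02,
        1.5262e+01]), 'tool_pos': array([0.558, 0.113, 0.248]), 'orientation': array([1.79966e+02, 3.20000e-02, 7.30480e+01]), 'wrist_force': array([-0.708, -1.727,  1.821]), 'wrist_torque': array([-0.542, -0.023,  0.217]), 'tau': array([ 1.0810e+00, -5.0105e+01,  4.9746e+01, -2.0000e-03,  7.5900e-01,
       -3.7400e-01]), 'grip_width': np.float64(0.019)}
```

The wrist torque about z reads 0.22 N m while moving, which matches the screw's friction, so the screw is winding. Continuing.

Call:
jog_arm:
  moves:
    - [-1,[0,0,0],-2.5]
    - [-1,[0,0,0],-5]
    - [-1,[0,0,0],-7.5]

```text
clock: 16.32
tool_pos: [0.5584, 0.1129, 0.2478]
orientation: [180.0, 0.0, 65.5]
wrist_force: [-0.2, -2.1, 1.5]
grip_width: 0.0193
```

```bash
sed -i 's/"joint_positions","tool_pos","orientation","wrist_force","wrist_torque","tau","grip_width"/"orientation","wrist_torque","wrist_force"/' st.py; python3 st.py
```

```text
{'clock': np.float64(16.325), 'orientation': array([1.7996e+02, 4.3000e-02, 6.5543e+01]), 'wrist_torque': array([-0.712,  0.037,  0.163]), 'wrist_force': array([-0.209, -2.149,  1.535])}
```

Call:
jog_arm:
  moves:
    - [-1,[0,0,0],-2.5]
    - [-1,[0,0,0],-5]

```text
clock: 16.58
tool_pos: [0.5584, 0.1128, 0.2478]
orientation: [180.0, 0.0, 60.5]
wrist_force: [0.0, -3.6, 1.5]
grip_width: 0.0193
```

```bash
python3 st.py
```

```text
{'clock': np.float64(16.575), 'orientation': array([1.79951e+02, 4.90000e-02, 6.05400e+01]), 'wrist_torque': array([-0.787,  0.103,  0.178]), 'wrist_force': array([ 0.015, -3.571,  1.542])}
```

Call:
jog_arm:
  moves:
    - [-1,[0,-0.0005,0],-2.5]
    - [-1,[0,-0.0005,0],-5]

```text
clock: 16.82
tool_pos: [0.5583, 0.1126, 0.2478]
orientation: [180.0, 0.0, 55.6]
wrist_force: [-0.3, -1.8, 1.3]
grip_width: 0.0195
```

```bash
python3 st.py
```

```text
{'clock': np.float64(16.825), 'orientation': array([1.79975e+02, 1.50000e-02, 5.55510e+01]), 'wrist_torque': array([-0.41 ,  0.085,  0.214]), 'wrist_force': array([-0.263, -1.763,  1.33 ])}
```

Call:
jog_arm:
  moves:
    - [-1,[0,0,0],-2.5]
    - [-1,[0,0,0],-5]

```text
clock: 17.08
tool_pos: [0.5583, 0.1126, 0.2478]
orientation: [180.0, 0.0, 50.6]
wrist_force: [-1.7, -2.5, 1.1]
grip_width: 0.0195
```

```bash
python3 st.py
```

```text
{'clock': np.float64(17.075), 'orientation': array([1.79972e+02, 2.30000e-02, 5.05500e+01]), 'wrist_torque': array([-0.5  ,  0.143,  0.235]), 'wrist_force': array([-1.669, -2.467,  1.127])}
```

Call:
jog_arm:
  moves:
    - [-1,[-0.0002,-0.0002,0],-2]
    - [-1,[-0.0002,-0.0002,0],-4]

```text
clock: 17.32
tool_pos: [0.5582, 0.1125, 0.2478]
orientation: [180.0, -0.0, 46.4]
wrist_force: [0.2, -2.1, 2.2]
grip_width: 0.0192
```

```bash
python3 st.py
```

```text
{'clock': np.float64(17.325), 'orientation': array([ 1.79976e+02, -1.00000e-03,  4.64480e+01]), 'wrist_torque': array([-0.55 , -0.018,  0.191]), 'wrist_force': array([ 0.159, -2.111,  2.21 ])}
```

Call:
jog_arm:
  moves:
    - [-1,[0,0,0],-2]
    - [-1,[0,0,0],-4]

```text
clock: 17.58
tool_pos: [0.5582, 0.1125, 0.2479]
orientation: [180.0, -0.0, 42.4]
wrist_force: [-0.5, -2.6, 2.4]
grip_width: 0.0189
```

```bash
python3 st.py
```

```text
{'clock': np.float64(17.575), 'orientation': array([179.972,  -0.   ,  42.376]), 'wrist_torque': array([-0.782,  0.08 ,  0.205]), 'wrist_force': array([-0.451, -2.623,  2.366])}
```

Call:
jog_arm:
  moves:
    - [-1,[0,0,0],-2]
    - [-1,[0,0,0],-4]

```text
clock: 17.82
tool_pos: [0.5581, 0.1124, 0.2478]
orientation: [180.0, 0.0, 38.4]
wrist_force: [-1.0, -4.5, 2.8]
grip_width: 0.0197
```

```bash
python3 st.py
```

```text
{'clock': np.float64(17.825), 'orientation': array([1.79977e+02, 7.00000e-03, 3.83540e+01]), 'wrist_torque': array([-1.065,  0.173,  0.183]), 'wrist_force': array([-1.04 , -4.485,  2.75 ])}
```

Call:
jog_arm:
  moves:
    - [-1,[-0.0002,-0.0007,0],-2]
    - [-1,[-0.0002,-0.0007,0],-4]

```text
clock: 18.08
tool_pos: [0.558, 0.1121, 0.2478]
orientation: [-180.0, -0.0, 34.4]
wrist_force: [0.6, -1.5, 2.5]
grip_width: 0.0196
```

```bash
python3 st.py
```

```text
{'clock': np.float64(18.075), 'orientation': array([-1.79984e+02, -4.20000e-02,  3.43670e+01]), 'wrist_torque': array([-0.347, -0.136,  0.241]), 'wrist_force': array([ 0.643, -1.542,  2.507])}
```

Call:
jog_arm:
  moves:
    - [-1,[0,0,0],-2]
    - [-1,[0,0,0],-4]

```text
clock: 18.32
tool_pos: [0.558, 0.1121, 0.2478]
orientation: [-180.0, -0.0, 30.4]
wrist_force: [0.6, -0.7, 3.4]
grip_width: 0.0196
```

```bash
python3 st.py
```

```text
{'clock': np.float64(18.325), 'orientation': array([-1.79992e+02, -2.80000e-02,  3.03680e+01]), 'wrist_torque': array([-0.14 , -0.132,  0.201]), 'wrist_force': array([ 0.643, -0.71 ,  3.357])}
```

Call:
jog_arm:
  moves:
    - [-1,[0,0,0],-2]
    - [-1,[0,0,0],-4]

```text
clock: 18.58
tool_pos: [0.5579, 0.112, 0.2478]
orientation: [-180.0, -0.0, 26.4]
wrist_force: [-0.0, 0.9, 3.4]
grip_width: 0.0192
```

```bash
python3 st.py
```

```text
{'clock': np.float64(18.575), 'orientation': array([-1.79993e+02, -1.50000e-02,  2.63630e+01]), 'wrist_torque': array([-0.09 , -0.074,  0.228]), 'wrist_force': array([-0.044,  0.908,  3.435])}
```

Call:
jog_arm:
  moves:
    - [-1,[0,0,0],-2]
    - [-1,[0,0,0],-4]

```text
clock: 18.82
tool_pos: [0.5579, 0.112, 0.2478]
orientation: [-180.0, -0.0, 22.4]
wrist_force: [-0.2, -0.4, 4.7]
grip_width: 0.0194
```

```bash
python3 st.py
python3 - <<'E'
from cell import ctrl
from h import *
c=ctrl.read_camera("scene");pickle.dump(c,open("scene5.pkl","wb"))
E
cat > r.py <<'E'
from h import *
import sys
def prof(k):
    F=pickle.load(open(k,"rb"))["frame"].astype(float).mean(-1)
    # upper roll edge: threshold crossing at 118 per column
    o=[]
    for u in range(303,324):
        v0=int(round(173.5-(u-305)*.42))-3
        col=F[v0:v0+9,u];i=np.argmax(col>115)
        o.append(v0+i-1+(115-col[i-1])/(col[i]-col[i-1]))
    return np.array(o)
a=prof("scene0.pkl")
for k in sys.argv[1:]: d=prof(k)-a;print(k,"px",np.median(d).round(2),d.mean().round(2),"mm",(np.mean(d)/.3).round(2))
E
python3 r.py scene3.pkl scene4.pkl scene5.pkl
```

```text
{'clock': np.float64(18.825), 'orientation': array([-1.79996e+02, -9.00000e-03,  2.23630e+01]), 'wrist_torque': array([-0.014,  0.085,  0.204]), 'wrist_force': array([-0.195, -0.429,  4.679])}
scene3.pkl px -0.02 -0.01 mm -0.02
scene4.pkl px 0.33 0.3 mm 1.01
scene5.pkl px 1.35 1.33 mm 4.42
```

The upper roll has come down roughly 4.5–5 mm by image and angle, and the torque is still at friction level. Continuing gently.

Call:
jog_arm:
  moves:
    - [-1,[0,0,0.0003],-2]
    - [-1,[0,0,0.0003],-4]

```text
clock: 19.12
tool_pos: [0.5578, 0.112, 0.2478]
orientation: [-180.0, 0.0, 18.4]
wrist_force: [0.0, 0.4, 2.7]
grip_width: 0.0194
```

```bash
python3 st.py
```

```text
{'clock': np.float64(19.125), 'orientation': array([-1.7999e+02,  1.3000e-02,  1.8359e+01]), 'wrist_torque': array([ 0.059, -0.032,  0.183]), 'wrist_force': array([0.025, 0.449, 2.699])}
```

Call:
jog_arm:
  moves:
    - [-1,[0,0,0],-2]
    - [-1,[0,0,0],-4]

```text
clock: 19.38
tool_pos: [0.5578, 0.1119, 0.2478]
orientation: [-180.0, 0.0, 14.4]
wrist_force: [0.4, 0.9, 1.2]
grip_width: 0.0189
```

```bash
python3 st.py
```

```text
{'clock': np.float64(19.375), 'orientation': array([-1.79995e+02,  1.70000e-02,  1.43580e+01]), 'wrist_torque': array([-0.016,  0.032,  0.263]), 'wrist_force': array([0.403, 0.854, 1.218])}
```

Call:
jog_arm:
  moves:
    - [-1,[0,0,0],-2]
    - [-1,[0,0,0],-4]

```text
clock: 19.62
tool_pos: [0.5578, 0.1119, 0.2479]
orientation: [180.0, 0.0, 10.4]
wrist_force: [-0.3, -1.1, 1.0]
grip_width: 0.019
```

```bash
python3 st.py
```

```text
{'clock': np.float64(19.625), 'orientation': array([1.79979e+02, 1.90000e-02, 1.04250e+01]), 'wrist_torque': array([-0.342,  0.15 ,  1.441]), 'wrist_force': array([-0.287, -1.147,  0.982])}
```

The torque jumped to 1.4 N m, so the stop is reached. Backing off at once.

Call:
jog_arm:
  moves:
    - [-1,[0,0,0],3]
    - [-1,[0,0,0],3]

```text
clock: 19.88
tool_pos: [0.5578, 0.1118, 0.2478]
orientation: [180.0, 0.0, 13.4]
wrist_force: [-1.4, -0.4, 1.1]
grip_width: 0.0196
```

```bash
python3 st.py
python3 - <<'E'
from cell import ctrl
from h import *
c=ctrl.read_camera("scene");pickle.dump(c,open("scene6.pkl","wb"))
E
python3 r.py scene5.pkl scene6.pkl
```

```text
{'clock': np.float64(19.875), 'orientation': array([1.79995e+02, 2.00000e-02, 1.33910e+01]), 'wrist_torque': array([-0.146,  0.134,  0.164]), 'wrist_force': array([-1.352, -0.447,  1.095])}
scene5.pkl px 1.35 1.33 mm 4.42
scene6.pkl px 1.49 1.48 mm 4.93
```

Call:
jog_arm:
  moves:
    - [-1,[0,0,0],-1]
    - [-1,[0,0,0],-1.5]

```text
clock: 20.18
tool_pos: [0.5578, 0.1119, 0.2479]
orientation: [180.0, 0.0, 11.9]
wrist_force: [-1.7, -2.0, 0.1]
grip_width: 0.0194
```

```bash
python3 st.py
```

```text
{'clock': np.float64(20.175), 'orientation': array([1.7999e+02, 1.3000e-02, 1.1942e+01]), 'wrist_torque': array([-0.322,  0.14 ,  0.932]), 'wrist_force': array([-1.715, -1.979,  0.093])}
```

The stop held at the same angle (0.93 N m at yaw 11.9°). I'm unloading within the play, releasing and rising clear.

Call:
jog_arm:
  moves:
    - [-1,[0,0,0.0002],2.3]
    - [-1,[0,0,0.0002],2.3]
    - [-0.4,[0,0,0.0002],2.3]
    - [-0.4,[0,0,0.0002],2.3]
    - [-0.2,[0,0,0.0002],2.3]
    - [-0.2,[0,0,0.0002],2.3]
    - [0.2,[0,0,0.0002],2.3]
    - [0.2,[0,0,0.0002],2.3]

```text
clock: 21.18
tool_pos: [0.5579, 0.1119, 0.2483]
orientation: [180.0, -0.0, 14.3]
wrist_force: [0.2, -1.5, -0.2]
grip_width: 0.0509
```

```bash
python3 st.py
```

```text
{'clock': np.float64(21.175), 'orientation': array([ 1.79998e+02, -8.00000e-03,  1.42920e+01]), 'wrist_torque': array([ 0.009,  0.012, -0.024]), 'wrist_force': array([ 0.214, -1.543, -0.155])}
```

Call:
jog_arm:
  moves:
    - [0.2,[0,0,0.02],0]
    - [0.2,[0,0,0.05],0]
    - [0.2,[0,0,0.09],0]
    - [0.2,[0,0,0.12],0]
    - [0.2,[-0.05,0,0.14],0]
    - [0.2,[-0.1,0,0.14],0]
    - [0.2,[-0.1,0.05,0.14],0]
    - [0.2,[-0.1,0.1,0.14],0]
    - [0.2,[-0.1,0.15,0.14],0]
    - [0.2,[-0.1,0.15,0.14],0]

```text
clock: 22.42
tool_pos: [0.4572, 0.2645, 0.3894]
orientation: [-180.0, -0.1, 14.5]
wrist_force: [0.2, -0.3, -0.2]
grip_width: 0.0509
```

```bash
python3 st.py;  python3 - <<'E'
from cell import ctrl
from h import *
for n in("scene","top"):
    c=ctrl.read_camera(n);pickle.dump(c,open(f"{n}7.pkl","wb"))
    cv2.imwrite(f"pics/{n}7.png",c["frame"][:,:,::-1])
    b=c["frame"][80:220,240:380,::-1];
    if n=="scene":cv2.imwrite(f"pics/{n}7c.png",cv2.resize(b,None,fx=4,fy=4,interpolation=2))
    X=cloud(c);x,y,z=X[...,0],X[...,1],X[...,2]
    b=(np.hypot(x-.558,y-.112)<.09)&(z>.15)&(z<.24)
    print(n,"block top",X[b&(abs(z-.208)<.006)&(np.hypot(x-.558,y-.112)<.03)].mean(0))
    F=c["frame"].astype(int);red=(F[...,0]>120)&(F[...,1]<65)&(F[...,2]<65)&b
    if red.any(): p=X[red];q=p[p[:,2]>np.percentile(p[:,2],90)-.005].mean(0);print(q,np.degrees(np.arctan2(q[1]-.1115,q[0]-.558)))
    a=b&(abs(z-.172)<.006)&~red;print("arm z",len(X[a]),np.median(X[a],0))
E
python3 r.py scene6.pkl scene7.pkl
```

```text
{'clock': np.float64(22.425), 'orientation': array([-1.7997e+02, -6.4000e-02,  1.4517e+01]), 'wrist_torque': array([-0.009,  0.044,  0.037]), 'wrist_force': array([ 0.196, -0.258, -0.214])}
scene block top [0.56117082 0.10769091 0.20776424]
[0.58008986 0.04053034 0.21211759] -72.71084023297372
arm z 169 [0.57313535 0.07416334 0.17184697]
top block top [0.55665951 0.10802101 0.20809766]
[0.57390496 0.04029298 0.21278028] -77.40896292616597
arm z 301 [0.56573428 0.07206998 0.17140708]
scene6.pkl px 1.49 1.48 mm 4.93
scene7.pkl px 1.44 1.46 mm 4.88
```

View pics/scene7c.png

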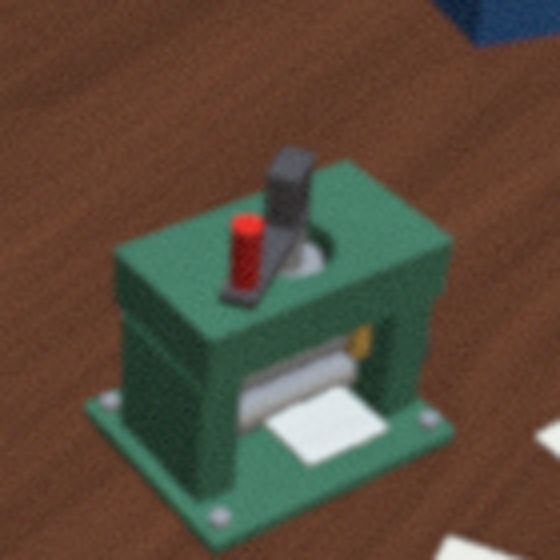

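View pics/scene7.png

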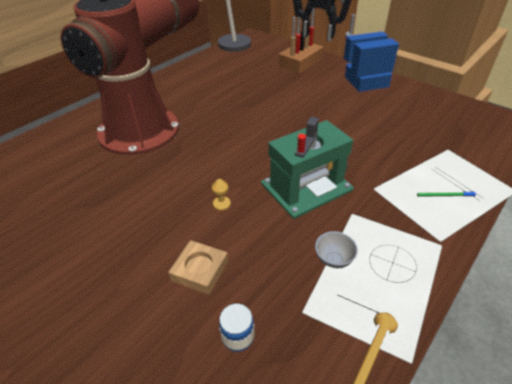

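View pics/top7.png

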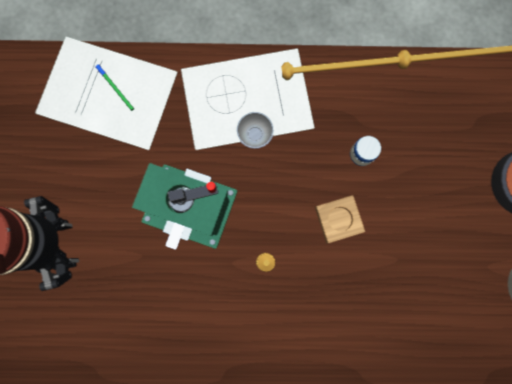

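The last views show the crank upright on the screw: block top at 0.208 and arm top at 0.172, exactly home. The bowl (255,130), finial (265,262) and tin (367,150) in the top view are where they started, and the arm is clear. Handing in.

```bash
python3 -c "
from cell import ctrl
print(ctrl.finish_job())"
```

```text
the job is handed in; nothing more can be done
None
```

The crank is fully home on the screw, the upper roll is at its stop, and I handed the job in at about 22.5 s of the 72 s allowed. The one thing I could not settle is the torque peak at the stop.

- **Seating:** I took the crank from the stand and felt for the flats clockwise with about 12 N of pressing. It dropped at a hand yaw of about 118° and went fully home.
- **Winding:** I wound it clockwise at about 0.2 N m until the stop. A gentle second try met the same stop at the same angle (0.93 N m at a hand yaw of 11.9°). I then unloaded it within the play, released it and moved the arm clear.
- **Last checks:** The block top is at 0.208 m and the arm top at 0.172 m, both matching fully home. The bowl, finial and tin look unmoved.
- **Roll travel:** The camera gave about 4.9 mm and the hand's angle about 5.6 mm. The roll's absolute height was too coarse to read in the images, so the stop rests on the torque, felt twice.
- **Possible problem:** The wrist torque peaked briefly at 1.44 N m when the stop was first hit, about 20 N at the knob. That is above the 15 N counted as forcing, and I backed off at once. I can't tell from here whether the 120 N contact limit was passed.

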